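Refit the feed controller's speed knob and hold it home

TASK

The speed knob has come off the feed controller that stands on the saw table. First press the controller's mushroom-shaped stop button right down to its stop, then pick up the knob, turn it so that its keyed bore matches the D-shaped shaft, and push it onto the shaft until it has squeezed the sprung seal ring fully down. Finish still holding the knob and pressing it home, without letting go, so that its grub screw can be tightened; do not press the recessed start button and leave the tools lying where they are.

Things in the scene. Friction and masses are not known exactly. Their poses are not given: they have to be found in the camera images.
- panel (a point): centre of the top face of the feed controller, a grey box 130 (x) x 190 (y) x 62 mm high that stands on the saw table and does not move. Its axes are the box's: x away from the robot, y left, z up, at yaw 0. In this frame (mm) the shaft is at (0, -43), the stop button at (-28, 52), the start button at (36, 52).
- stop_top (a point): centre of the top of the stop button, a black mushroom head 34 mm in diameter, 25 mm above the panel at rest. A spring pushes it back up when it is let go: 1.5 N starts it, 5 N holds it down at its stop.
- stop_button (a joint): how far the stop button is pressed down: 0 at rest, 0.007 m at its stop.
- start_top (a point): centre of the top of the start button, a flat grey disc 19 mm in diameter, 7 mm above the panel, recessed 3 mm in a steel guard ring 29 mm in diameter and 10 mm high. It must not be pressed.
- start_button (a joint): how far the start button is pressed down: 0 at rest, 0.005 m at its stop.
- shaft_tip (a point): centre of the upper end of the steel D-shaft, which stands upright, 30 mm out of the panel. Diameter 14 mm with one flat along its whole length, 3.5 mm from the axis; the end is bevelled by 2 mm. This point's x axis points square out of the flat, z up along the shaft. The shaft can turn about its axis against a friction of 0.06 N m.
- shaft (a joint): angle of the shaft in the controller, rad: 0 with the flat facing the box's +x, positive anticlockwise from above; stops at -2.4 and 2.4.
- seal_ring (a joint): how far the seal ring is pressed down: 0 at rest, 0.005 m at its stop. It is a black rubber ring 31 mm in diameter round the foot of the shaft, its top 9 mm above the panel at rest and 4 mm at its stop; the knob's underside pushes it down. Its spring starts to yield at 4 N, takes 9 N at the stop, and lifts the knob again if the push ends.
- knob_center (a point): centre of the loose speed knob, on the axis of its bore, half-way up (24 mm above its underside). Black knob, 48 mm high, 34 mm wide across two flat parallel sides (28 mm long, square to its y axis), 62 mm long: rounded back 24 mm behind the bore axis, tapered pointer nose 38 mm in front of it, along its +x axis, with a light pointer line on top that runs from the middle to the nose. z is up; it stands upright on the table, bore down. Weight 80 to 170 g.
- knob_bore (a point): centre of the bore's mouth, in the knob's underside. The bore is a D: 16 mm in diameter, 30 mm deep, its flat 4.3 mm from the axis on the side of the pointer nose (+x), so the nose must point the way the shaft's flat faces. Pressed fully home the mouth is 4 mm above the panel, 26 mm below the shaft's tip.
- block_plane: metal block plane, 48 x 150 x 62 mm, on the robot's side of the controller; to be left alone. Origin under its centre.
- f_clamp: F clamp, 98 x 281 x 27 mm, lying behind the controller; to be left alone. Origin under its centre.
- dust_brush: dust brush, 34 x 265 x 58 mm, lying behind the knob; to be left alone. Origin under its centre.
- spanner: spanner, 40 x 264 x 11 mm, lying on the robot's side of the knob; to be left alone. Origin under its centre.
- hex_key: small L-shaped hex key, 94 x 28 x 4 mm, lying on the robot's side of the controller; to be left alone. Origin near the middle of its long arm.
Not all that is in view belongs to the job. Of the things that look like the part that bears knob_center, the larger one is meant.

How it is judged:
By the outcome, as a careful person would: the job done as asked, in the order asked, and still so for the second after the job is handed in, while the arm keeps its last pose, push and grip.
It also fails if it takes over 51 s, if anything falls off the work surface, if the arm or the gripper's body presses on something with over 40 N, if the wrist force passes 120 N, or if a joint passes its speed limit or range.

ROBOT

A 7-joint arm with a two-finger parallel gripper is mounted at the origin on the work surface; the furniture and walls round the work are solid. World frame = base frame: x ahead of the robot, y to its left, z up, the work surface at z = 0. Lengths are in mm, angles in rad, forces in N, time in s.
With the tool pointing down it reaches from about 400 to 900 mm from the base axis. Payload 5.6 kg.
Tool frame: the origin (TCP) lies midway between the tips of the shut fingers; the grasp point (between the pads) lies 19 mm behind it; z points along the fingers, y is the line along which they close (so a half turn about z gives the same grasp; the last joint's range is limited). The gripper opens to 92 mm and grips with 3 to 60 N. Pads are 20 mm wide; open, the fingers measure 128 mm over their backs; the gripper's body (75 mm by 189 mm) begins 69 mm behind the grasp point.
Start: joints at [-1.309, 0.468, -0.012, 1.603, 0.006, 1.071, -0.056], TCP at [195.108, 620.034, 214.592] pointing down, gripper open.
Joint ranges: [-2.53, 2.53], [-0.31, 2.02], [-1.57, 1.55], [0.28, 2.44], [-1.29, 4.43], [0.15, 1.84], [-2.92, 2.92]. Speed limits (rad/s): [2.57, 2.57, 3.14, 3.14, 3.14, 3.14, 3.14].

INTERFACE

Orientations are given as a rotation vector (axis times angle).
In Python, from cell import robot, grip, kin, viewer gives the robot as it stands. Calls block until the motion is done:
- robot.movep(position, orientation): joint-space move of the TCP to a pose.
- robot.servo_line(position, feed=150, rotation=None): straight line of the TCP; rotation=None keeps the orientation; feed is the mean speed in mm/s.
- robot.goto_joints(angles): joint-space move.
- grip(opening, newtons=None): opening from 0.0 (shut) to 1.0 (fully open); newtons is the grip in N (None keeps the last); returns when the fingers have stopped.
- robot.hold(seconds).
- kin.ik(position, orientation): joint angles nearest the present ones, or None.
- robot.observe(): the state.
- viewer.read_camera(name): name is "scene" or "top" or "wrist"; returns the picture (384x512x3 uint8, red, green, blue); there is no depth.
- viewer.camera_info(name): a dict with "camera_matrix" (3x3 intrinsics, pixels), "R" (3x3) and "t" (3): a world point X has camera coordinates R X + t. Camera axes: x right, y down, z forward; pixel columns grow to the right and rows downward; lengths in mm; the calibration is good to about 2 mm. A picture is of the moment at which its call begins: read the wrist's pose just before it. camera_info takes no time and is no camera call; for the wrist camera it gives the pose at the moment of the call.
A pose or a line that the arm cannot do raises robot.IKError and nothing moves.
- robot.job_done(): hands the job in; it is judged then, once.
Trained networks look in the newest picture that a camera, given by its name, has taken for a name from the list of things; names that differ only in an ending like _2 or _b are one class to them, and where a whole thing is asked for, a point or a joint stands for the part that bears it (a point fixed in the world has none). Each returns a list of dicts, best first, with "confidence" (0 to 1); they miss things now and then, are a little off and sometimes report something else, mostly with a low value. They report only what shows in the picture. A call takes as long as a camera call. They do not tell look-alikes from the thing itself.
- viewer.silhouettes(name, camera): "mask" (384x512 bool, what is visible of it).
- viewer.pinpoint(name, camera): "at" ([x, y, z] in mm, in the coordinates of the camera as it stood for that picture, good to about 4 mm: a listed point, or the origin of a listed thing).
The state is a dict: "t": time; "joints": joint angles; "joint_velocities": joint speeds; "joint_torque": joint torques, N m; "tcp_pos": TCP position; "tcp_rot": TCP orientation; "contact_force": force on the tool from outside, world axes, zero at the start; "wrist_torque": the same for the moment, N m; "grip_width": opening from 0.0 (shut) to 1.0 (fully open); "grip_force": force on a finger pad.
Only numpy, scipy, OpenCV 4.12 (cv2) and the standard library are available. Lean on these libraries where they do the work, as an engineer would, in place of code of your own. Each camera call takes 0.05 s, during which the arm holds its last target. There are 200 camera calls.

## Working session

There is one attempt and no reset: what is moved stays moved. The work goes in short steps, each a Python script; the robot and the scene stay as the last script left them, time stands still between calls to the robot, and variables do not carry over. Pictures are saved under pics/ and viewed, at most 10 in all, crops included, and the job is handed in when it is done.

```bash
ls; mkdir -p pics; cat > h.py <<'E'
import numpy as np, cv2
from cell import robot, grip, kin, viewer
from scipy.spatial.transform import Rotation as R
def shot(cam,fn=None):
    ci=viewer.camera_info(cam); im=viewer.read_camera(cam)
    if fn: cv2.imwrite('pics/'+fn,im[:,:,::-1])
    return ci,im
def w(ci,p): return np.array(ci['R']).T@(np.array(p)-np.array(ci['t']))
def px(ci,X):
    c=np.array(ci['camera_matrix'])@(np.array(ci['R'])@np.array(X)+np.array(ci['t'])); return c[:2]/c[2]
def ray(ci,uv,z):
    d=np.array(ci['R']).T@np.linalg.inv(np.array(ci['camera_matrix']))@np.array([uv[0],uv[1],1.]);o=-np.array(ci['R']).T@np.array(ci['t'])
    return o+d*(z-o[2])/d[2]
def pins(ci,cam,names):
    for n in names:
        for d in viewer.pinpoint(n,cam): print(cam,n,round(d['confidence'],2),w(ci,d['at']).round(1))
def down(yaw): # tool z down, tool x at world yaw
    return (R.from_euler('z',yaw)*R.from_euler('x',np.pi)).as_rotvec()
E
python3 - <<'E'
from h import *
s=robot.observe();print(s)
N=['panel','stop_top','start_top','shaft_tip','knob_center','knob_bore','block_plane','f_clamp','dust_brush','spanner','hex_key']
ims=[]
for c in ['top','scene']:
    ci,im=shot(c); ims.append(im); print(c,'cam at',w(ci,[0,0,0]).round(0)); pins(ci,c,N)
cv2.imwrite('pics/a.png',ims[0][:,:,::-1]); cv2.imwrite('pics/b.png',ims[1][:,:,::-1]); print(robot.observe()['t'])
E
```

```text
pics
{'t': 0.0, 'joints': array([-1.30895234,  0.46840155, -0.01158775,  1.60362648,  0.00599637,
        1.07141925, -0.0562729 ]), 'joint_velocities': array([-4.87785731e-04,  3.70887595e-04,  1.23468211e-04,  1.85933721e-03,
       -1.67839560e-04, -4.76188712e-04,  7.23354440e-05]), 'joint_torque': array([ 5.36898224e-04, -5.20588481e+01, -1.21924718e-02, -2.43748999e+01,
       -5.65108540e-02,  1.73990865e-02,  1.59189681e-04]), 'tcp_pos': array([194.99049174, 619.43774764, 213.62336225]), 'tcp_rot': array([-4.77054061e-01, -3.10501043e+00,  2.84979526e-03]), 'contact_force': array([-0.15414199, -0.04650066,  0.27682751]), 'wrist_torque': array([ 0.06210723, -0.02742082,  0.00095041]), 'grip_force': 0.0, 'grip_width': 1.0011969231430966}
top cam at [ 433.   14. 1021.]
top panel 0.58 [515.4 129.4  59.9]
top stop_top 0.68 [499.6 184.5  92.1]
top stop_top 0.22 [ 716.4 -120.7    2.4]
top start_top 0.58 [566.3 167.3  69.4]
top start_top 0.58 [ 497.3 -208.5   23.5]
top shaft_tip 0.55 [499.4  89.6  90.3]
top knob_center 0.69 [ 462.9 -114.3   17.6]
top knob_center 0.63 [ 498.2 -210.2  
[... 214 characters left out ...]
.000e-01]
top dust_brush 0.61 [566.1 172.   70.5]
top spanner 0.82 [ 3.197e+02 -1.723e+02 -3.000e-01]
top hex_key 0.64 [355.  -76.1  -5.3]
scene cam at [ 204. -406.  755.]
scene panel 0.73 [510.3 128.4  61.9]
scene stop_top 0.63 [500.7 189.3  87.3]
scene start_top 0.53 [562.8 169.   72.8]
scene shaft_tip 0.52 [502.   88.6  89. ]
scene knob_center 0.59 [ 494.2 -208.2   24.7]
scene knob_center 0.5 [ 465.  -114.1   16.9]
scene knob_bore 0.89 [ 496.4 -209.7    4.9]
scene knob_bore 0.78 [ 4.656e+02 -1.119e+02  4.000e-01]
scene f_clamp 0.7 [713.9 209.    1.6]
scene dust_brush 0.6 [ 7.165e+02 -1.194e+02 -2.000e-01]
scene spanner 0.81 [ 318.8 -171.9   -2.7]
scene hex_key 0.63 [352.3 -79.7  -2.7]
1.2
```

View pics/a.png

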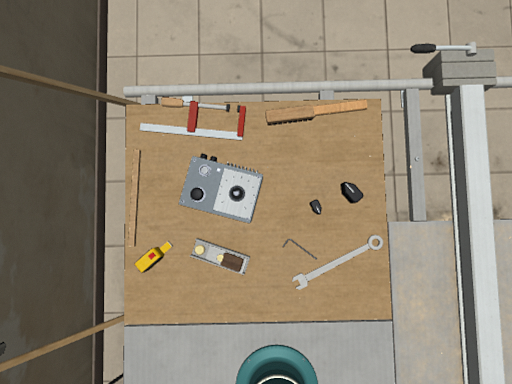

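View pics/b.png

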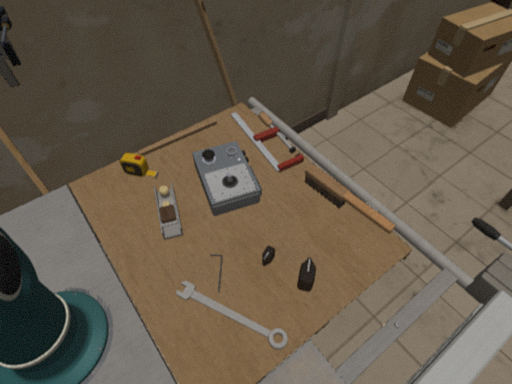

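Top view: the controller is at about (222,187), yawed about -16°, with the stop button at (197,194) and the shaft at (237,193). The big knob is at (351,191) with its nose toward the upper left, and the small look-alike is at (316,206). The scene view agrees with this. Next I move over the panel for a close look.

```bash
python3 - <<'E'
from h import *
s=robot.observe(); ci=viewer.camera_info('wrist'); T=R.from_rotvec(s['tcp_rot'])
print('cam in tool',T.inv().apply(w(ci,[0,0,0])-s['tcp_pos']).round(1),'axis',T.inv().apply(np.array(ci['R'])[2]).round(2), ci['camera_matrix'])
off=T.inv().apply(w(ci,[0,0,0])-s['tcp_pos'])
print('tool yaw',np.degrees(np.arctan2(*T.apply([1,0,0])[[1,0]])))
for y in range(-180,180,45):
    q=kin.ik([500,187,300],down(np.radians(y))); print(y,None if q is None else np.round(q,2))
E
```

```text
cam in tool [  78.     0.2 -170.6] axis [-0.28 -0.    0.96] [[323.0213431    0.         251.82029327]
 [  0.         323.0213431  193.13236791]
 [  0.           0.           1.        ]]
tool yaw 162.53127040335826
-180 [-0.63  0.19  0.24  1.8  -0.05  1.16  1.2 ]
-135 [-0.52  0.19  0.11  1.79 -0.02  1.16  1.96]
-90 [-0.42  0.19 -0.    1.79  0.    1.16  2.72]
-45 [-1.46  0.43  1.38  1.84 -0.45  1.25 -2.31]
0 [-1.    0.2   0.68  1.82 -0.14  1.16 -1.85]
45 [-0.91  0.19  0.57  1.82 -0.11  1.16 -1.09]
90 [-0.84  0.19  0.49  1.81 -0.1   1.16 -0.32]
135 [-0.73  0.19  0.36  1.81 -0.07  1.16  0.44]
```

```bash
python3 - <<'E'
from h import *
robot.movep([530,125,250],down(np.radians(164)))
ci,im=shot('wrist','c0.png'); cv2.imwrite('pics/c.png',cv2.resize(im,None,fx=1.56,fy=1.56)[:,:,::-1])
s=robot.observe();print(s['t'],s['tcp_pos'],s['joints'].round(2))
pins(ci,'wrist',['panel','stop_top','start_top','shaft_tip'])
import pickle; pickle.dump(ci,open('ci_panel.pkl','wb'))
E
```

```text
3.3917 [529.83806816 126.19832069 249.84418459] [-0.6   0.25  0.37  1.84 -0.1   1.06  1.1 ]
wrist panel 0.67 [514.2 129.6  60. ]
wrist stop_top 0.74 [496.5 187.2  85.2]
wrist stop_top 0.15 [ 3.538e+02 -7.840e+01 -1.000e-01]
wrist start_top 0.64 [559.6 170.1  72.6]
wrist shaft_tip 0.53 [500.3  88.2  93.1]
```

View pics/c.png

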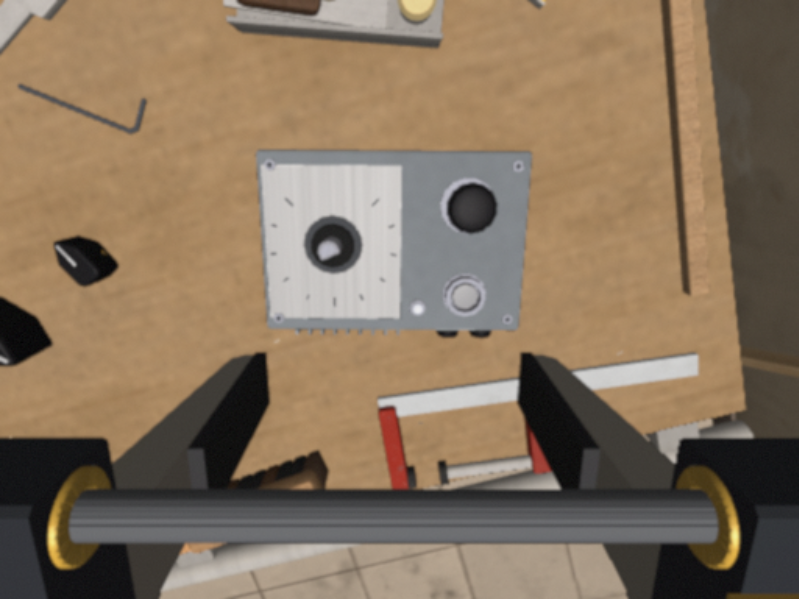

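The wrist view is clear: stop button at (471,208), start at (465,295), shaft at (330,245), and panel corners at (257,150), (531,153), (518,330) and (268,328), all in the scaled picture. Now I'll compute the panel pose and get a crop of the shaft.

```bash
python3 - <<'E'
from h import *
import pickle
ci=pickle.load(open('ci_panel.pkl','rb')); f=1.5625
print([ray(ci,(np.array(p)/f),62).round(1) for p in [(257,150),(531,153),(518,330),(268,328)]])
c=np.mean([ray(ci,(np.array(p)/f),62) for p in [(257,150),(531,153),(518,330),(268,328)]],0);print('c',c)
print('stop',ray(ci,np.array((471,208))/f,87),'start',ray(ci,np.array((465,295))/f,69), 'ring foot',ray(ci,np.array((332,245))/f,71))
# fit from point features
im=cv2.imread('pics/c0.png'); crop=im[130:185,185:240]; cv2.imwrite('pics/d.png',cv2.resize(crop,None,fx=10,fy=10,interpolation=cv2.INTER_CUBIC))
E
```

```text
[array([424.9,  59.7,  62. ]), array([477.7, 238.6,  62. ]), array([600.3, 203.6,  62. ]), array([547.6,  23.5,  62. ])]
c [512.62367172 131.3419695   62.        ]
stop [499.27189447 187.66914033  87.        ] start [560.84060845 171.2494394   69.        ] ring foot [499.74472374  90.35000809  71.        ]
```

View pics/d.png

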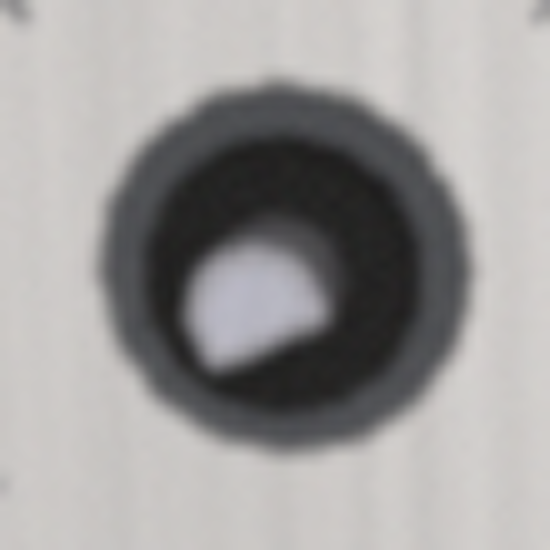

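```bash
python3 - <<'E'
from h import *
import pickle
ci=pickle.load(open('ci_panel.pkl','rb'))
a,b=[ray(ci,p,92) for p in [(206.5,167.8),(218,162)]]; d=b-a; n=np.array([-d[1],d[0]]); 
tip=ray(ci,(210.2,161.2),92)
m=(a+b)/2-tip
if n@m[:2]<0:n=-n
print('flat yaw',np.degrees(np.arctan2(n[1],n[0])),'tip',tip,'flat dist',np.linalg.norm(m),'len',np.linalg.norm(d))
grip(0.0,20)
robot.servo_line([500,188.3,110],feed=200)
robot.servo_line([500,188.3,90],feed=100)
f0=robot.observe()['contact_force'];print(f0)
for z in [86,84,82,80,79,78,77,76,75]:
    robot.servo_line([500,188.3,z],feed=30); s=robot.observe(); f=s['contact_force']; print(z,s['tcp_pos'].round(1),f.round(1),s['t'])
    if f[2]>12: break
robot.hold(0.2); viewer.read_camera('wrist')
robot.servo_line([500,188.3,130],feed=200); print(robot.observe()['t'])
E
```

```text
flat yaw 10.864460541578513 tip [500.75836035  90.15195806  92.        ] flat dist 4.339531941447053 len 13.515308640185541
[-0.22568987  0.31599334  2.00457405]
86 [500.8 188.4  86.6] [ 0.3 -0.8  1.7] 6.5083
84 [500.7 188.4  84.4] [ 2.2 -0.9  1.8] 6.7583
82 [500.7 188.4  82.2] [2.7 0.5 4. ] 7.0083
80 [500.7 188.4  80.4] [1.8 0.  6.9] 7.2583
79 [500.7 188.4  80.3] [-0.  -0.6 14.6] 7.5083
8.1667
```

The stop was pressed to its end: the TCP bottomed at 80.3 with 14.6 N. Next is a closer look at the shaft, then at the knob on the way.

```bash
python3 - <<'E'
from h import *
import pickle
robot.servo_line([495,89,170],feed=250,rotation=down(np.radians(-169)))
ci,im=shot('wrist'); pickle.dump(ci,open('ci_s.pkl','wb')); u,v=px(ci,[500.8,90.2,92]).astype(int)
grip(1.0,20); 
pins(ci,'wrist',['shaft_tip'])
a=im[v-30:v+30,u-30:u+30]; print(u,v)
yaw=-132
d=np.array([np.cos(np.radians(yaw)),np.sin(np.radians(yaw))])
robot.movep(np.r_[np.array([497,-209])+d*0,190],down(np.radians(yaw)))
ci2,im2=shot('wrist'); pickle.dump(ci2,open('ci_k.pkl','wb'));pins(ci2,'wrist',['knob_center','knob_bore'])
s=robot.observe();print(s['t'],s['tcp_pos'],s['joints'].round(2))
u2,v2=px(ci2,[497,-209,48]).astype(int); print(u2,v2)
b=im2[v2-75:v2+75,u2-75:u2+75]; print(b.shape)
cv2.imwrite('pics/e.png',np.hstack([cv2.resize(a,(400,400),interpolation=cv2.INTER_CUBIC),cv2.resize(b,(400,400),interpolation=cv2.INTER_CUBIC)])[:,:,::-1])
E
```

```text
wrist shaft_tip 0.63 [499.4  89.3  93.1]
250 209
wrist knob_center 0.72 [ 493.4 -210.7   24.1]
wrist knob_center 0.65 [ 466.  -112.6   12.5]
wrist knob_bore 0.9 [ 497.2 -211.6   -2.8]
wrist knob_bore 0.63 [ 468.  -116.6   -1.2]
wrist knob_bore 0.46 [ 494.6 -213.5   22.1]
11.575 [ 497.4806842  -207.41211167  189.86791647] [ 0.07  0.31  0.32  1.92 -0.12  0.93  2.86]
250 180
(150, 150, 3)
```

View pics/e.png

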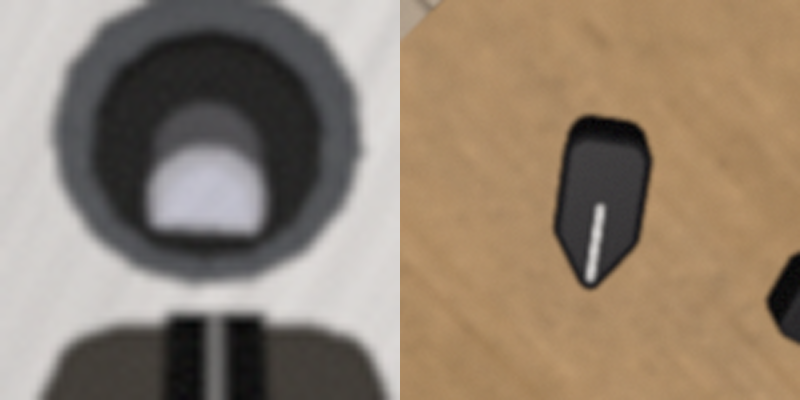

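The left crop shows the flat facing almost straight down in the image: its edge runs (150,232) to (262,236) and the arc tops out at (208,145). In the right crop the knob's pointer line runs (200,207) to (190,280), with the nose tip at (590-400,288).

```bash
python3 - <<'E'
from h import *
import pickle
ci=pickle.load(open('ci_s.pkl','rb'));k=pickle.load(open('ci_k.pkl','rb'))
f=lambda p:np.array(p)/6.667+np.array([250-30,209-30])
print('tip',ray(ci,f((208,203)),92)); a,b=ray(ci,f((150,232)),92),ray(ci,f((262,236)),92);d=b-a
print('flat yaw',np.degrees(np.arctan2(d[1],d[0]))-90)
g=lambda p:np.array(p)/2.6667+np.array([250-75,180-75])
P={n:ray(k,g(p),48) for n,p in dict(mid=(200,207),nose=(190,286),L=(155,230),Rr=(238,243),bl=(168,147),br=(250,158)).items()}
for n in P: print(n,P[n].round(1))
for a,b in [('mid','nose'),('bl','L'),('br','Rr')]:
    d=P[b]-P[a]; print(a,b,np.degrees(np.arctan2(d[1],d[0])).round(1),np.linalg.norm(d).round(1))
for y in (-140,):
    for z in (19,190): print(kin.ik([496,-209,z],down(np.radians(y))).round(2))
for z in (60,150): print(kin.ik([500,90,z],down(np.radians(-169.5))).round(2))
E
```

```text
tip [500.52541871  90.56174602  92.        ]
flat yaw 8.794876829027245
mid [ 499.  -208.1   48. ]
nose [ 522.7 -187.4   48. ]
L [ 517.5 -212.8   48. ]
Rr [ 497.6 -188.    48. ]
bl [ 492.5 -232.7   48. ]
br [ 472.8 -209.6   48. ]
mid nose 41.0 31.5
bl L 38.6 32.0
br Rr 41.0 32.9
[ 0.13  0.58  0.26  2.01 -0.26  0.58  2.84]
[ 0.05  0.31  0.35  1.92 -0.13  0.93  2.73]
[-0.47  0.47  0.28  2.07 -0.21  0.63  1.7 ]
[-0.48  0.31  0.28  2.02 -0.12  0.82  1.62]
```

```bash
python3 - <<'E'
from h import *
import pickle
yr=down(np.radians(-139.5))
robot.servo_line([494,-211.8,70],feed=200,rotation=yr)
robot.servo_line([494,-211.8,8],feed=100)
s=robot.observe();print(s['tcp_pos'].round(1),s['contact_force'].round(1))
w_=grip(0.0,50); s=robot.observe();print(w_,s['grip_width']*92,s['grip_force'],s['tcp_pos'].round(1))
robot.servo_line([494,-211.8,150],feed=150); robot.hold(0.1)
s=robot.observe();print(s['t'],s['grip_width']*92,s['contact_force'].round(2),s['wrist_torque'].round(2),s['tcp_pos'].round(1))
ci,im=shot('wrist','f0.png'); pickle.dump((ci,s),open('ci_f.pkl','wb')); pins(ci,'wrist',['knob_center','knob_bore'])
u,v=px(ci,s['tcp_pos']+[0,0,40]).astype(int);print(u,v)
x0,y0=u-60,v-60; c=im[max(0,y0):v+60,x0:u+60]; print(x0,y0,c.shape)
cv2.imwrite('pics/f.png',cv2.resize(c,None,fx=5,fy=5,interpolation=cv2.INTER_CUBIC)[:,:,::-1])
E
```

```text
[ 494.4 -212.     8.4] [-0.9  0.9 -0.9]
False 33.887698157918685 49.973453879356384 [ 494.1 -211.9    8. ]
15.2 33.58714211524734 [ 0.85 -0.02 -2.42] [ 0.1   0.06 -0.03] [ 493.3 -211.5  149. ]
wrist knob_center 0.68 [ 494.6 -213.   161.9]
wrist knob_center 0.62 [ 464.5 -110.2   14.8]
wrist knob_bore 0.88 [ 469.1 -117.    -0.7]
251 278
191 218 (120, 120, 3)
```

View pics/f.png

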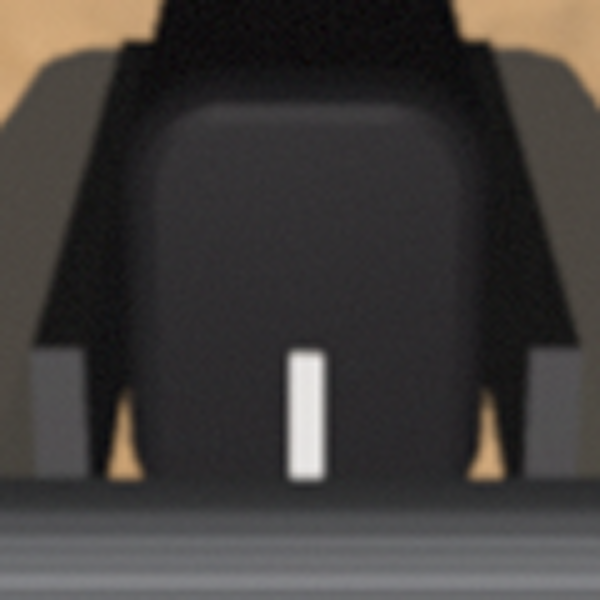

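The knob is held square, 33.6 mm between the pads. The pointer line starts at (306,350) in the crop and the back edge of the top is at y≈105. I'll work out where the knob sits along tool x.

```bash
python3 - <<'E'
from h import *
import pickle
ci,s=pickle.load(open('ci_f.pkl','rb')); T=R.from_rotvec(s['tcp_rot']); 
for n,p in dict(linestart=(306,350),back=(300,106),lineend=(306,480)).items():
    X=ray(ci,np.array(p)/5+[191,218],s['tcp_pos'][2]+40); print(n,T.inv().apply(X-s['tcp_pos']).round(1))
print('tool yaw',np.degrees(np.arctan2(*T.apply([-1,0,0])[[1,0]])), 'tilt', T.apply([0,0,1]).round(4))
# same camera geometry check on the resting view
k=pickle.load(open('ci_k.pkl','rb')); g=lambda p:np.array(p)/2.6667+np.array([175,105])
b=ray(k,g((209,140)),48); n=ray(k,g((190,286)),48); print('rest back-nose',np.linalg.norm(b-n), b)
E
```

```text
linestart [ -5.    0.6 -40. ]
back [ 19.3   0.  -40. ]
lineend [-18.9   0.6 -40. ]
tool yaw 40.501006382250715 tilt [-2.e-03  5.e-04 -1.e+00]
rest back-nose 56.950916119085136 [ 479.6074461  -224.63248478   48.        ]
```

```bash
python3 - <<'E'
from h import *
import pickle
k=pickle.load(open('ci_k.pkl','rb')); g=lambda p:np.array(p)/2.6667+np.array([175,105]); u=np.array([np.cos(np.radians(40.5)),np.sin(np.radians(40.5))]); t=np.array([494.1,-211.9])
for n,p,z in [('backbase',(210,115),0),('backtop',(209,142),48),('mid',(200,206),48),('nose',(190,287),48)]:
    X=ray(k,g(p),z)[:2]; print(n,((X-t)@u).round(1))
im=cv2.imread('pics/f0.png'); 
E
```

```text
backbase -21.7
backtop -18.6
mid 5.8
nose 38.1
```

The bore sits about 2.2 mm ahead of the TCP along the nose. Back base, nose and networks all agree on this. Next: carry it over, align to yaw 9.5° and lower with force monitoring.

```bash
python3 - <<'E'
from h import *
yaw=np.radians(9.5); rot=down(yaw+np.pi); tgt=np.array([500.5,90.5])-2.2*np.array([np.cos(yaw),np.sin(yaw)])
robot.servo_line([*tgt,140],feed=180,rotation=rot); robot.hold(.3)
s=robot.observe(); print(s['t'],s['tcp_pos'].round(2),tgt)
cor=tgt-s['tcp_pos'][:2]; c=tgt+cor
robot.servo_line([*c,104],feed=100); robot.hold(.2); s=robot.observe(); f0=s['contact_force']; print(s['tcp_pos'].round(2),f0.round(2))
for z in np.arange(102,81,-2):
    robot.servo_line([*c,z],feed=40); s=robot.observe(); f=s['contact_force']-f0; print(z,s['tcp_pos'].round(1),f.round(1),s['wrist_torque'].round(2))
    if f[2]>8 or np.hypot(*f[:2])>8: break
print(s['t'],s['grip_width']*92)
E
```

```text
17.475 [498.37  89.83 140.01] [498.33017168  90.13689527]
[498.83  90.6  104.66] [ 0.29 -0.2  -1.45]
102 [498.3  90.5 102.1] [-0.6  1.3  0.5] [0.07 0.03 0.07]
100 [498.2  90.4  99.9] [-0.2  0.1  0.1] [ 0.05  0.03 -0.03]
98 [498.2  90.4  97.8] [-1.2 -0.5  0.5] [-0.    0.01 -0.01]
96 [498.2  90.4  95.9] [-0.7  0.7  0. ] [ 0.07 -0.03  0.02]
94 [498.2  90.4  93.9] [-0.2  0.1  0.6] [-0.    0.01 -0.03]
92 [498.2  90.4  91.9] [0.2 0.1 0.7] [ 0.    0.01 -0.  ]
90 [498.2  90.4  89.9] [-0.1 -0.1  1. ] [ 0.04 -0.01  0.08]
88 [498.2  90.4  87.9] [ 0.1 -0.2  0.1] [-0.    0.05 -0.04]
86 [498.2  90.4  85.9] [-0.7  1.8  0.3] [ 0.08 -0.03 -0.02]
84 [498.2  90.4  83.9] [0.3 0.  0.2] [-0.01  0.01  0.03]
82 [498.2  90.4  81.9] [-0.4  0.3 -0.2] [0.04 0.   0.01]
20.9333 33.57715317773215
```

It slid onto the shaft with no resistance. Now pressing home against the seal.

```bash
python3 - <<'E'
from h import *
s=robot.observe(); c=[498.2,90.4]
for z in np.arange(80,66,-1):
    robot.servo_line([*c,z],feed=30); s=robot.observe(); f=s['contact_force']; print(z,s['tcp_pos'].round(1),f.round(1),s['wrist_torque'].round(2))
    if f[2]>17: break
robot.hold(1.0); s=robot.observe(); print(s['t'],s['tcp_pos'].round(2),s['contact_force'].round(1),s['grip_width']*92,s['grip_force'])
ci,im=shot('wrist'); cv2.imwrite('pics/g.png',im[:,:,::-1])
E
```

```text
80 [498.1  90.4  79.9] [ 0.2  0.3 -0.8] [0.02 0.01 0.06]
79 [498.2  90.4  79. ] [ 0.3 -0.2 -2.1] [ 0.02 -0.   -0.02]
78 [498.3  90.4  78.2] [-0.8  0.2  4. ] [-0.06  0.3  -0.02]
77 [498.2  90.4  77.1] [-0.  -0.2  3.9] [-0.07  0.36 -0.01]
76 [498.3  90.4  76.1] [-2.1  0.2  6.1] [-0.02  0.38  0.02]
75 [498.3  90.4  75.2] [-2.1 -0.8  6.2] [-0.06  0.45  0.03]
74 [498.3  90.4  74.3] [-1.6 -0.1  8.4] [-0.09  0.52  0.  ]
73 [498.3  90.4  73.9] [-4.1 -1.2 12.5] [-0.21  1.    0.05]
72 [498.4  90.4  73.8] [-6.1 -1.5 22.3] [-0.32  1.61  0.03]
24.1833 [498.39  90.44  73.81] [-7.1 -0.8 22.8] 33.69860028136222 49.980729818344116
```

View pics/g.png

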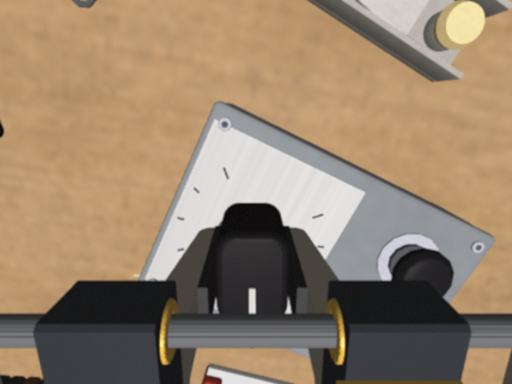

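The knob is home: the TCP stopped hard at 73.8 (74 expected) with 23 N and a steady grip. The picture shows the knob at (252,260) seated on the dial and the stop button clear at (420,270).

```bash
python3 -c "
from h import *
robot.job_done()"
```

```text
the job is handed in; nothing more can be done
```

The job is handed in: I pressed the stop button right down to its stop, then fitted the keyed knob on the shaft with the seal ring fully squeezed; the arm is still holding the knob and pressing it home at about 23 N, and it took about 24 s.

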